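# Count to the third bay and push the seed box in

### The job

Starting at the rack's end with the yellow block, run a fingertip along the dividers to count the bays: touch the outermost divider, then the second, then the third, so that you reach the third bay from the yellow end (occupied bays count too). Then push the grey seed box over the board into that third bay until it is fully home against the back wall. Only touch and push with the fingers, never lift or tip the box; leave everything else as it stands and finish clear of it all.

Things in the scene. Friction and masses are not known exactly. Their poses are not given: they have to be found in the camera images.
- rack: fixed wooden rack for seed boxes: flat board 200 (x) x 320 (y) x 12 mm on the table; origin at the centre of its underside, x towards the rack's back, y along the row of dividers (left seen from the robot), z up. Five upright dividers, 64 mm pitch, leave four bays 56 mm wide, open in front and on top, 70 mm deep. In front of them (x -100 to +20 mm) the board is bare, without lips
- back_wall (a point): middle of the foot of the rack's back wall, on the board at its inner face (rack x = +90 mm, z = 12 mm); the wall is 10 mm thick, 264 mm long, 36 mm high above the board and closes all bays at the back. A box home against it stands out 2 mm before the divider noses
- home_left (a point): where the centre of a seed box lies when it is fully home against the back wall in the bay between div_1 and div_2: rack x = 54, y = +32, z = 31 mm; axes as the rack's
- home_right (a point): where the centre of a seed box lies when it is fully home against the back wall in the bay between div_2 and div_3: rack x = 54, y = -32, z = 31 mm; axes as the rack's
- cap_yellow: yellow plastic end block 70 x 22 x 38 mm fixed on the rack's board just outside one of the two outermost dividers (either end): it marks the end where counting starts. Its origin is the centre of its underside, its axes are as the rack's, its top is 50 mm above the table
- cap_white: white plastic end block of the same size at the other end of the rack. Its origin is the centre of its underside
- seedbox: loose grey plastic seed box with a closed flip-top lid (does not open), 72 (x, long) x 44 (y) x 38 mm (z), 80 to 170 g; origin at the centre of its underside. It starts on the bare front part of the board, before the dividers, long side roughly along the rack's x
- seedbox_center (a point): centre of the grey seed box, 19 mm above its underside
- greenbox: loose green seed box of the same size, already pushed (to within 4 mm) home in the bay between div_0 and div_1; stays there. Its origin is the centre of its underside
- pot: loose terracotta plant pot with a plant, 116 mm across, 135 mm high with its leaves; bystander. Its origin is the centre of its underside
- smallpots: loose stack of small terracotta pots, 82 mm across, 80 mm high; bystander. Its origin is the centre of its underside
- trowel: loose red plastic trowel, about 280 mm long (x, blade to +x) and 70 mm wide, lying; bystander. Its origin is at the neck, on the table
- mister: loose stainless misting bottle, 68 mm across, 190 mm high; bystander. Its origin is the centre of its underside
- mug: loose blue mug, 80 mm across (handle to its +y), 85 mm high; bystander. Its origin is the centre of its underside
- div_0: divider 0 of the rack (rack x = 55, y = +128 mm), dark wood, fixed and rigid: 8 mm thick in y, 70 mm long in x, rounded nose and rounded top edge; origin at the centre of its foot on the board, 12 mm above the table; its top edge is 55 mm above the origin (67 mm above the table), outermost at the +y (left) end
- div_1: divider 1 of the rack (rack x = 55, y = +64 mm), dark wood, fixed and rigid: 8 mm thick in y, 70 mm long in x, rounded nose and rounded top edge; origin at the centre of its foot on the board, 12 mm above the table; its top edge is 55 mm above the origin (67 mm above the table)
- div_2: divider 2 of the rack (rack x = 55, y = +0 mm), dark wood, fixed and rigid: 8 mm thick in y, 70 mm long in x, rounded nose and rounded top edge; origin at the centre of its foot on the board, 12 mm above the table; its top edge is 55 mm above the origin (67 mm above the table)
- div_3: divider 3 of the rack (rack x = 55, y = -64 mm), dark wood, fixed and rigid: 8 mm thick in y, 70 mm long in x, rounded nose and rounded top edge; origin at the centre of its foot on the board, 12 mm above the table; its top edge is 55 mm above the origin (67 mm above the table)
- div_4: divider 4 of the rack (rack x = 55, y = -128 mm), dark wood, fixed and rigid: 8 mm thick in y, 70 mm long in x, rounded nose and rounded top edge; origin at the centre of its foot on the board, 12 mm above the table; its top edge is 55 mm above the origin (67 mm above the table), outermost at the -y (right) end
There are look-alikes about, which are no part of the job. Several things have the shape of the seedbox; the one meant has the colours described above.

How it is judged:
By the outcome, as a careful person would: the job done as asked, in the order asked, and still so for the second after the job is handed in, with the robot touching nothing.
It also fails if it takes over 56 s, if anything falls off the work surface, if the arm or the gripper's body presses on something with over 40 N, if the wrist force passes 120 N, or if a joint passes its speed limit or range.

### The arm

A 6-joint arm with a two-finger parallel gripper is mounted at the origin on the work surface. World frame = base frame: x ahead of the robot, y to its left, z up, the work surface at z = 0. Lengths are in mm, angles in rad, forces in N, time in s.
With the tool pointing down it reaches from about 350 to 875 mm from the base axis. Payload 15.5 kg.
Tool frame: the origin (TCP) lies midway between the tips of the shut fingers; the grasp point (between the pads) lies 19 mm behind it (robot.grasp_offset is the distance from the TCP to the grasp point, in mm); z points along the fingers, y is the line along which they close (so a half turn about z gives the same grasp; the last joint's range is limited). The gripper opens to 85 mm and grips with 20 to 120 N. Pads are 22 mm wide; open, the fingers measure 114 mm over their backs; the gripper's body (76 mm by 85 mm) begins 54 mm behind the grasp point. The pads swing forward as they close: fully open they stand 13 mm farther back than shut.
Start: joints at [-1.327, 0.494, 1.345, -0, 1.302, -0.096], TCP at [208.313, -589.264, 231.277] pointing down, gripper open.
Joint ranges: [-2.91, 2.91], [-0.82, 2.16], [0.22, 2.67], [-1.22, 4.37], [0.12, 2.79], [-3.08, 3.08]. Speed limits (rad/s): [1.89, 1.89, 2.57, 3.01, 3.01, 3.01].

### API

Orientations are given as a unit quaternion [x, y, z, w].
In Python, from cell import robot gives the robot as it stands. Calls block until the motion is done:
- robot.movep(position, orientation): joint-space move of the TCP to a pose.
- robot.line_to(position, orientation=None, rate=150, force_limit=None): straight line of the TCP; orientation=None keeps the orientation; rate is the mean speed in mm/s. With force_limit (N) it stops when the force on the tool has changed by that much, and returns True; else False.
- robot.move_joints(angles): joint-space move.
- robot.grip(opening, grasp_force=None): opening from 0.0 (shut) to 1.0 (fully open); grasp_force is the grip in N (None keeps the last); returns when the fingers have stopped.
- robot.pause(seconds).
- robot.inverse_kinematics(position, orientation): joint angles nearest the present ones, or None.
- robot.read_state(): the state.
- robot.read_camera(name): name is "side" or "top" or "wrist"; returns (picture, depth): 480x640x3 uint8, red, green, blue; 480x640 float32, mm along the optical axis (not along the pixel's ray), 0 where there is no reading.
- robot.get_calibration(name): a dict with "fx", "fy", "cx", "cy" (pixels), "position" and "attitude" of the camera in the world. Camera axes: x right, y down, z forward; pixel columns grow to the right and rows downward; lengths in mm; the calibration is good to about 2 mm. A picture is of the moment at which its call begins: read the wrist's pose just before it. get_calibration takes no time and is no camera call; for the wrist camera it gives the pose at the moment of the call.
A pose or a line that the arm cannot do raises robot.Unreachable and nothing moves.
- robot.close_job(): hands the job in; it is judged then, once.
The state is a dict: "clock": time; "joints": joint angles; "qvel": joint speeds; "effort": joint torques, N m; "position": TCP position; "tcp_rot": TCP orientation; "force": force on the tool from outside, world axes, zero at the start; "torque": the same for the moment, N m; "grip_width": opening from 0.0 (shut) to 1.0 (fully open); "gripper_force": force on a finger pad.
Only numpy, scipy, OpenCV 4.12 (cv2) and the standard library are available. Lean on these libraries where they do the work, as an engineer would, in place of code of your own. Each camera call takes 0.05 s, during which the arm holds its last target. There are 200 camera calls.

## Working session

There is one attempt and no reset: what is moved stays moved. The work goes in short steps, each a Python script; the robot and the scene stay as the last script left them, time stands still between calls to the robot, and variables do not carry over. Pictures are saved under pics/ and viewed, at most 10 in all, crops included, and the job is handed in when it is done.

```bash
mkdir -p pics; ls; python3 - <<'E'
from cell import robot
import cv2,numpy as np
for n in("top","side"):
    p,d=robot.read_camera(n); cv2.imwrite(f"pics/{n}0.png",p[:,:,::-1]); np.save(f"{n}0.npy",d)
    print(n,robot.get_calibration(n))
s=robot.read_state();print(s["clock"],s["tcp_rot"],robot.grasp_offset)
E
```

```text
pics
top {'fx': 550.3549687248612, 'fy': 550.3549687248612, 'cx': 313.8753939788349, 'cy': 237.45686283841945, 'position': array([ 447.22539746,   -9.04583379, 1294.01490421]), 'attitude': array([ 0.71275053, -0.69963074,  0.03184201, -0.03859532])}
side {'fx': 455.748632125273, 'fy': 455.748632125273, 'cx': 318.8416805291609, 'cy': 252.15261866165693, 'position': array([-59.00660117, 849.0290452 , 856.96478202]), 'attitude': array([-0.28852429,  0.84707321, -0.42392723,  0.13966533])}
0.1 [ 9.85600110e-01  1.69092095e-01 -3.43789025e-05 -5.33710305e-04] 18.700000000000003
```

View pics/top0.png

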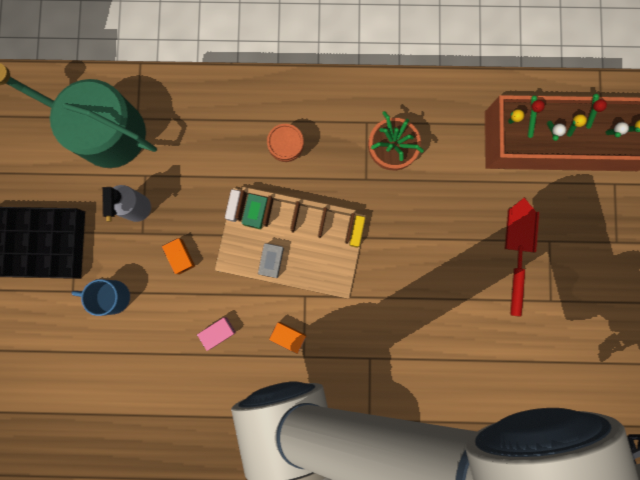

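View pics/side0.png

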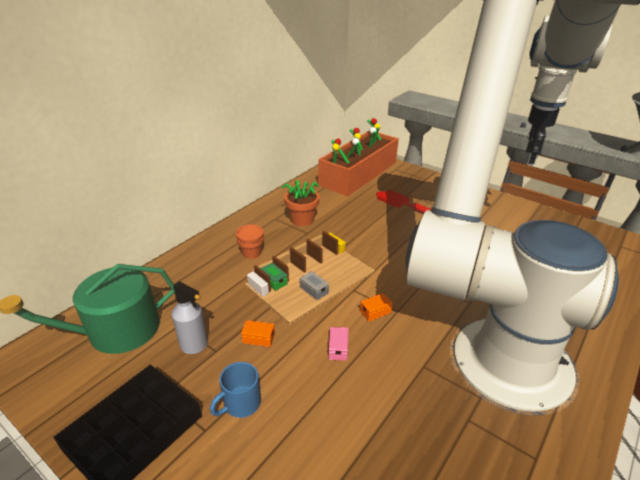

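Top view: the yellow cap is at px (357,230), the right (−y) end, so the count runs div_4, div_3, div_2. The third bay is therefore between div_2 and div_1 (home_left), next to the green box at (255,211).

Candidates with the box's shape:
- orange (178,255) and (288,337)
- pink (215,333)
- green (255,211)
- grey (270,260), on the bare front of the board. This is the only grey one, so it fits the description.

Next I'll confirm it in an enlarged crop and measure.

```bash
cat > h.py <<'E'
from cell import robot
import cv2,numpy as np
from scipy.spatial.transform import Rotation as R
def cloud(n,d):
    c=robot.get_calibration(n); v,u=np.mgrid[:480,:640]
    P=np.stack([(u-c["cx"])/c["fx"]*d,(v-c["cy"])/c["fy"]*d,d],-1)
    return P@R.from_quat(c["attitude"]).as_matrix().T+c["position"]
def onplane(n,uv,z):
    c=robot.get_calibration(n); uv=np.atleast_2d(uv)
    r=np.c_[(uv[:,0]-c["cx"])/c["fx"],(uv[:,1]-c["cy"])/c["fy"],np.ones(len(uv))]@R.from_quat(c["attitude"]).as_matrix().T
    return c["position"]+r*((z-c["position"][2])/r[:,2])[:,None]
def masks(p):
    h=cv2.cvtColor(p,cv2.COLOR_RGB2HSV); H,S,V=[h[...,i].astype(int) for i in range(3)]
    return dict(yellow=(H>20)&(H<34)&(S>180)&(V>120),white=(S<50)&(V>150),green=(H>50)&(H<85)&(S>120),grey=(S<70)&(V>60)&(V<190))
def measure(p,d,roi=(210,180,380,305)):
    W=cloud("top",d); x0,y0,x1,y1=roi; out={}
    reg=np.zeros(d.shape,bool); reg[y0:y1,x0:x1]=1
    for k,m in masks(p).items():
        m=m&reg&(d>0)&(W[...,2]>43)&(W[...,2]<58)
        n,l,s,_=cv2.connectedComponentsWithStats(m.astype(np.uint8))
        if n<2: out[k]=None; continue
        m=l==1+np.argmax(s[1:,4]); v,u=np.nonzero(m)
        P=onplane("top",np.c_[u,v],50.)[:,:2]
        (c,wh,a)=cv2.minAreaRect(P.astype(np.float32))
        b=cv2.boxPoints((c,wh,a)); e=[b[1]-b[0],b[2]-b[1]]; e=max(e,key=np.linalg.norm); e=e*np.sign(e[0])
        out[k]=(np.array(c),sorted(wh),np.degrees(np.arctan2(e[1],e[0])),np.median(W[m][:,2]),m.sum(),P.mean(0))
    return out
E
python3 - <<'E'
from h import *
p=cv2.imread("pics/top0.png")[:,:,::-1].copy(); d=np.load("top0.npy")
for k,v in measure(p,d).items(): print(k,v)
W=cloud("top",d)
print("board z",np.median(W[262:275,300:330,2]),"table z",np.median(W[310:320,230:260,2]))
m=(W[...,2]>57)&(W[...,2]<75); m[:, :210]=0;m[:,380:]=0;m[:180]=0;m[305:]=0
n,l,s,c=cv2.connectedComponentsWithStats(m.astype(np.uint8))
for i in range(1,n):
    if s[i,4]>8: print("div",c[i],s[i],W[l==i].mean(0))
# board by height
m=((W[...,2]>7)&(W[...,2]<80)).astype(np.uint8); m[:, :205]=0;m[:,385:]=0;m[:170]=0;m[310:]=0
m=cv2.morphologyEx(m,cv2.MORPH_OPEN,np.ones((5,5)))
cv2.imwrite("pics/c1.png",np.hstack([cv2.resize(p[175:305,205:380,::-1],None,fx=4,fy=4,interpolation=2)]))
v,u=np.nonzero(m);r=cv2.minAreaRect(np.c_[u,v].astype(np.float32));print(r,cv2.boxPoints(r));print(onplane("top",cv2.boxPoints(r),12.))
E
```

```text
yellow (array([589.07318115, -93.35244751]), [21.35521697998047, 70.2543716430664], np.float32(-11.399731), np.float64(51.36375985685254), np.int64(276), array([588.97286757, -93.66850423]))
white (array([644.23883057, 193.0020752 ]), [20.448514938354492, 68.7342529296875], np.float32(-10.556653), np.float64(51.03718837215297), np.int64(263), array([643.85755142, 193.00249574]))
green (array([629.91265869, 140.98390198]), [39.92255401611328, 69.34545135498047], np.float32(-11.635731), np.float64(51.360529211003495), np.int64(489), array([629.43722074, 140.88369369]))
grey (array([518.4864502, 102.6343689]), [43.2254638671875, 71.9219970703125], np.float32(-9.876147), np.float64(51.34690830586328), np.int64(603), array([518.12943747, 102.50776726]))
board z 13.083982701950276 table z 1.3313745192967872
div [238.98333333 203.79166667] [235 190   9  29 120] [643.14750597 174.36041025  66.76065351]
div [266.46956522 209.73913043] [262 196  10  29 115] [630.71668674 111.90966852  66.59424268]
div [294.02752294 215.62385321] [290 201   9  30 109] [618.35636333  49.44113146  67.15449434]
div [321.80188679 221.06603774] [318 207   9  29 106] [607.136839   -13.25308034  67.10271487]
div [349.65420561 226.6635514 ] [346 213   9  29 107] [595.60093272 -75.94905735  67.16689747]
((289.60986328125, 241.27285766601562), (138.03623962402344, 87.90428161621094), 11.768289566040039) [[213.07825 270.2246 ]
 [231.00671 184.16803]
 [366.14148 212.3211 ]
 [348.213   298.3777 ]]
[[ 494.28212497  237.90008165   12.        ]
 [ 698.48534496  202.98411931   12.        ]
 [ 636.87457611 -117.24489977   12.        ]
 [ 435.06966175  -77.71484003   12.        ]]
```

View pics/c1.png

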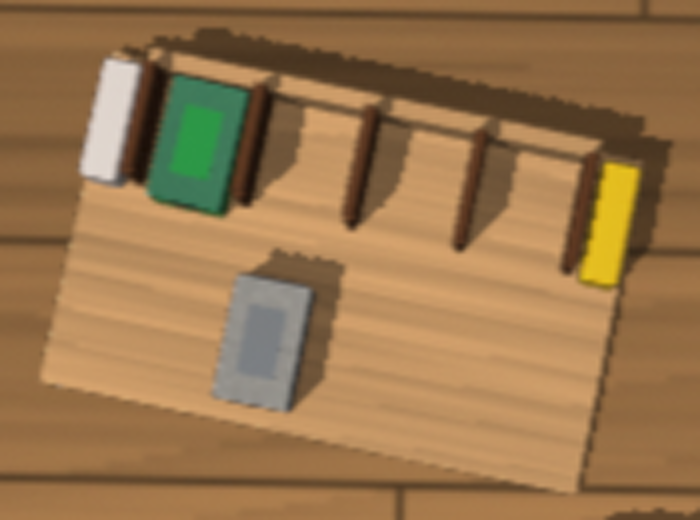

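The crop confirms the grey box stands alone on the bare front. In the rack frame it is at about (−52, +34) with 0.9° relative yaw, so it is already lined up with the third bay (y = +32). I'll do the divider touches first.

```bash
cat >> h.py <<'E'
YAW=np.radians(-10.75); O=np.array([563.5,59.8])
ex=np.array([np.cos(YAW),np.sin(YAW)]); ey=np.array([-ex[1],ex[0]])
Q=[np.cos(YAW/2),np.sin(YAW/2),0,0]
def rw(x,y,z): return [*(O+x*ex+y*ey),z]
def rk(p): q=np.array(p[:2])-O; return q@ex,q@ey
E
python3 - <<'E'
from h import *
print(robot.inverse_kinematics(rw(45,-128,110),Q))
robot.grip(0.0)
robot.movep(rw(45,-128,110),Q)
for y in(-128,-64,0):
    robot.line_to(rw(45,y,90),rate=150)
    f0=robot.read_state()["force"]
    hit=robot.line_to(rw(45,y,62),rate=25,force_limit=4)
    s=robot.read_state(); print(y,hit,np.round(s["position"],1),np.round(s["force"]-f0,1),s["clock"])
    robot.line_to(rw(45,y,90),rate=100)
E
```

```text
[-2.28100835e-01  5.83369378e-01  1.56788144e+00 -4.44089210e-16
  9.90341831e-01  1.53031839e+00]
-128 True [583.8 -74.3  66.9] [-0.6 -0.7  8.8] 4.3167
-64 True [595.7 -11.5  66.9] [-1.5  0.9  8.5] 6.1333
0 True [607.6  51.4  66.9] [-0.9  0.4  9.9] 7.95
```

```bash
python3 - <<'E'
from h import *
robot.line_to(rw(-40,10,120),Q,rate=200)
robot.movep(rw(-130,33,110),Q)
robot.grip(0.25)
robot.line_to(rw(-130,33,24),rate=120)
hit=robot.line_to(rw(-60,33,24),rate=50,force_limit=15)   # box centre ~ -12
s=robot.read_state(); print(hit,rk(s["position"]),s["position"][2],s["force"],s["clock"],s["grip_width"])
p,d=robot.read_camera("top"); cv2.imwrite("pics/top1.png",p[175:305,205:380,::-1].repeat(4,0).repeat(4,1))
m=measure(p,d)["grey"]; print(m, rk(m[0]))
E
```

```text
False (np.float64(-60.13477690278982), np.float64(33.0421813656413)) 24.01989245692874 [-0.33210123 -0.93924918 -0.26523324] 12.15 0.25351407328216385
(array([614.6697998 , 188.16015625]), [2.906785249710083, 14.488313674926758], np.float32(-16.46537), np.float64(49.892380416708875), np.int64(9), array([614.07464772, 188.5044003 ])) (np.float64(26.32953576318814), np.float64(135.65188414125032))
```

View pics/top1.png

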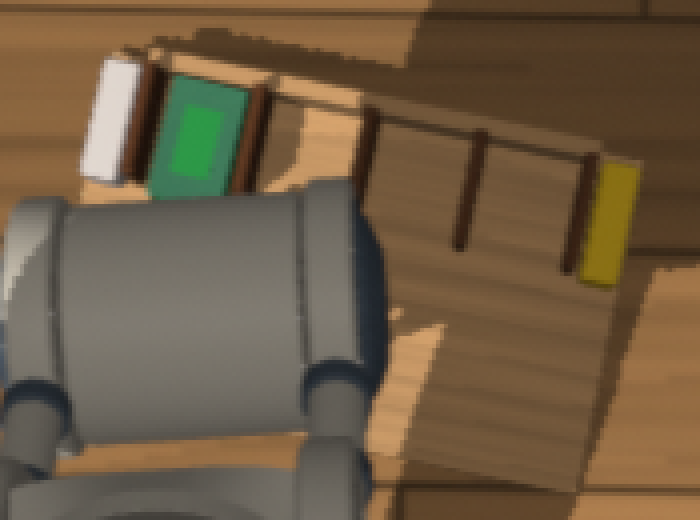

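The arm hides the box from above, so I'll use the side and wrist views.

```bash
python3 - <<'E'
from h import *
a,d=robot.read_camera("side"); w,dw=robot.read_camera("wrist")
cv2.imwrite("pics/sw.png",np.hstack([cv2.resize(a[215:335,230:390,::-1],(400,300)),cv2.resize(w[...,::-1],(400,300))]))
E
```

```text
(no output)
```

View pics/sw.png

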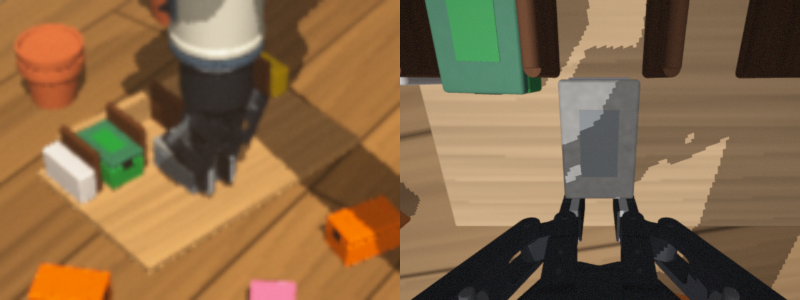

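Wrist view: the grey box (right half, columns 560–640) lies straight and centred between div_1 (nose ~540) and div_2 (nose ~662), with both fingertips on its front face. I'll push it on until it meets the back wall.

```bash
python3 - <<'E'
from h import *
hit=robot.line_to(rw(-10,32.5,24),rate=50,force_limit=12)
print(hit,rk(robot.read_state()["position"]))
if not hit:
    hit=robot.line_to(rw(16,32.5,24),rate=25,force_limit=10)
s=robot.read_state(); print(hit,rk(s["position"]),s["force"],s["clock"])
w,dw=robot.read_camera("wrist")
cv2.imwrite("pics/w2.png",w[...,::-1])
E
```

```text
False (np.float64(-10.042492791114771), np.float64(32.531589357818326))
True (np.float64(6.712106775119452), np.float64(32.39364400981427)) [ 0.18045184 -0.90230656 -0.10081656] 14.1583
```

View pics/w2.png

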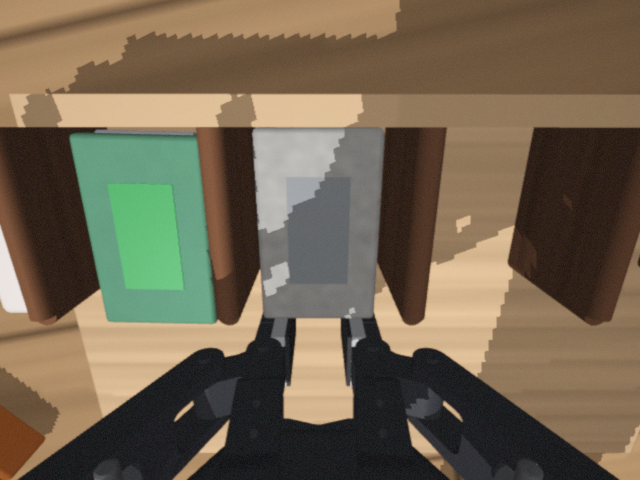

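The box's far edge meets the wall (row 127), it is straight between div_1 and div_2, and contact came at the expected depth. I'll press once more to seat it, retreat and check.

```bash
python3 - <<'E'
from h import *
hit=robot.line_to(rw(12,32.4,24),rate=10,force_limit=10)
s=robot.read_state(); print(hit,rk(s["position"]),s["force"])
robot.line_to(rw(-60,32.4,24),rate=80)
robot.line_to(rw(-130,32.4,180),rate=150)
robot.movep([300,-350,300],Q)
s=robot.read_state(); print(s["clock"],s["force"])
p,d=robot.read_camera("top"); cv2.imwrite("pics/top2.png",p[...,::-1])
for k,m in measure(p,d).items():
    if m: print(k,m[:4],rk(m[0]))
E
```

```text
True (np.float64(6.679303977926023), np.float64(32.274960187428796)) [-0.19066912  0.0142815   0.0550683 ]
18.6417 [ 0.43314817 -0.16801192 -0.34694264]
yellow (array([589.09387207, -93.26325226]), [21.346914291381836, 70.21621704101562], np.float32(-11.195121), np.float64(51.063166030794946)) (np.float64(53.694685370655655), np.float64(-145.60318074268173))
white (array([643.77172852, 193.05314636]), [20.661483764648438, 69.70932006835938], np.float32(-11.177708), np.float64(51.162269790730306)) (np.float64(54.00807693593022), np.float64(145.8872134219536))
green (array([629.94226074, 141.11190796]), [39.54193878173828, 68.99626159667969], np.float32(-12.33481), np.float64(51.523422817380606)) (np.float64(50.10960024386361), np.float64(92.27799494930176))
grey (array([621.56781006,  82.40532684]), [44.0751838684082, 72.65703582763672], np.float32(-10.837585), np.float64(51.276308453574984)) (np.float64(52.83230628901301), np.float64(33.039654642195124))
```

View pics/top2.png

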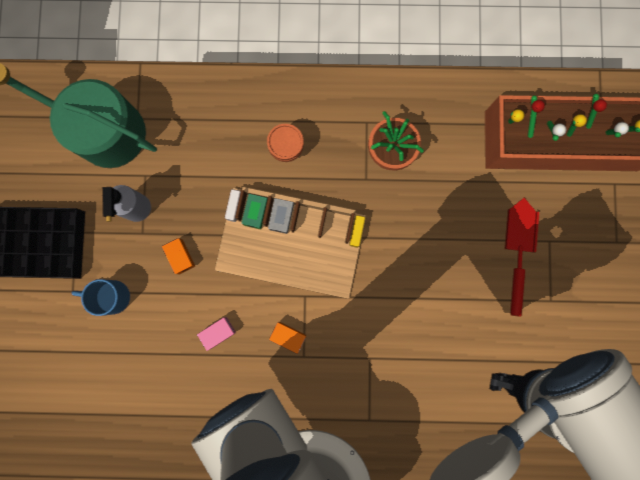

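Grey box at px (282,214) in the third bay. Relative to the caps, which read 53.9 in x where about 55 is expected, its rack x is 54.0, so it is home. Nothing else has moved.

```bash
python3 -c "
from cell import robot
print(robot.close_job())"
```

```text
the job is handed in; nothing more can be done
None
```

The job is handed in: I touched div_4, div_3 and div_2 in that order from the yellow end, then pushed the grey box into the third bay (between div_2 and div_1) until it was home against the back wall, with nothing else moved, the arm clear, and about 19 s on the clock.

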